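# Screw the milk jug's lid round to its pouring lip

## Robot

A 6-joint arm with a two-finger parallel gripper is mounted at the origin on the work surface. World frame = base frame: x ahead of the robot, y to its left, z up, the work surface at z = 0. Lengths are in m, angles in degrees, forces in N, time in s.
With the tool pointing down it reaches from about 0.375 to 0.75 m from the base axis. Payload 9 kg.
Tool frame: the origin (TCP) lies where the fingers leave the gripper's body, on its centre line; the fingertips stand 73 mm ahead of it and the grasp point (between the pads) lies 54 mm ahead of it (robot.tip_reach is the distance from the TCP to the fingertips, in m); z points along the fingers, y is the direction in which the jaws open and shut (so a half turn about z gives the same grasp; the last joint's range is limited). The gripper opens to 85 mm and grips with 20 to 120 N. Pads are 22 mm wide; open, the fingers measure 114 mm over their backs; the gripper's body (76 mm by 85 mm) begins 54 mm behind the grasp point. The pads swing forward as they close: fully open they stand 13 mm farther back than shut.
Start: joints at [61.61, 5.964, 5.575, 89.605, 0, 77.527], TCP at [0.165, 0.577, 0.304] pointing down, gripper open.
Joint ranges: [-171.21, 171.21], [-48.23, 106.86], [-62.78, 66.21], [-105.2, 120.99], [-86.42, 89.51], [-180, 180]. Speed limits (degrees/s): [127.2, 127.2, 147.25, 180, 180, 180].

## Interface

Orientations are given as [roll, pitch, yaw] about the fixed x, y, z axes, in that order (R = Rz(yaw) Ry(pitch) Rx(roll)).
In Python, from plant import robot gives the robot as it stands. Calls block until the motion is done:
- robot.move_pose(position, orientation): joint-space move of the TCP to a pose.
- robot.line_to(position, vel=0.15, rotation=None, guard=None): straight line of the TCP; rotation=None keeps the orientation; vel is the mean speed in m/s. With guard (N) it stops when the force on the tool has changed by that much, and returns True; else False.
- robot.goto_joints(angles): joint-space move.
- robot.set_gripper(opening): finger opening in m; the grip force is fixed at half the most; returns when the fingers have stopped.
- robot.pause(seconds).
- robot.ik(position, orientation): joint angles nearest the present ones, or None.
- robot.observe(): the state.
- robot.grab_frame(name): name is "side" or "top" or "wrist"; returns the picture (400x640x3 uint8, blue, green, red); there is no depth.
- robot.get_calibration(name): a dict with "vertical_fov" (degrees; the focal length in pixels is half the picture's height over the tangent of half this angle, whatever the lens; pixels are square), "cx", "cy" (the principal point, pixels), "rvec" (rotation vector, rad) and "tvec" (3), from world to camera coordinates, as OpenCV has them. Camera axes: x right, y down, z forward; pixel columns grow to the right and rows downward; lengths in m; the calibration is good to about 2 mm. A picture is of the moment at which its call begins: read the wrist's pose just before it. get_calibration takes no time and is no camera call; for the wrist camera it gives the pose at the moment of the call.
A pose or a line that the arm cannot do raises robot.IKError and nothing moves.
- robot.job_done(): hands the job in, once; it reports no verdict.
The state is a dict: "time": time; "q": joint angles; "qvel": joint speeds; "joint_torque": joint torques, N m; "tool_pos": TCP position; "tcp_rot": TCP orientation; "ft_force": force on the tool from outside, world axes, zero at the start; "torque": the same for the moment, N m; "gripper_width": finger opening in m.
Only numpy, scipy, OpenCV 4.12 (cv2) and the standard library are available. Lean on these libraries where they do the work, as an engineer would, in place of code of your own. Each camera call takes 0.05 s, during which the arm holds its last target.

## Task

The lid of the steel milk jug has been left part-way unscrewed. Screw it in clockwise by the bar on its top until its beak points straight out over the jug's pouring lip, then let go. It does not stop there by itself, so watch the beak; leave the sugar canister and everything else on the table where it is.

Things in the scene. Friction and masses are not known exactly. Their poses are not given: they have to be found in the camera images.
- milk_jug: the stainless steel milk jug, the only jug here: round, 104 mm wide, 150 mm tall to its rim, standing fast in a bamboo dock 124 mm wide (it neither slides nor turns). Origin: centre of the dock's underside, on the table. z is up; +x points to its pouring lip (a 30 mm wide channel at the rim reaching 74 mm from the axis), -x to its loop handle, which reaches 90 mm from the axis and stays below the lid (top 131 mm above the table).
- jug_lip (a point): outer end of the jug's pouring lip, 74 mm from the jug's axis, 145 mm above the table.
- lid (a joint): turn of the jug's black screw lid about the jug's vertical axis, rad: 0 when the lid's beak points exactly along the pouring lip; positive is anticlockwise from above (unscrewed). It starts positive, between 1.0 and 3.3, so it is screwed clockwise from above, towards 0. The aligned place is not a stop: the thread runs on freely to -1.2 and, the other way, to 4.0. It sinks 6 mm a turn. Turning takes about 0.08 N m, the same all the way, and the lid stays where it is left.
- lid_bar (a point): grip point of the jug lid, on the jug's axis, half-way along the upright black bar that crosses the lid: bar 56 mm long, 14 mm thick, 32 mm tall, rising from the lid's flat top (88 mm across). The point is 22 mm above the lid's top and 10 mm under the bar's top, about 188 mm above the table when aligned (up to 3 mm more when unscrewed). x runs along the bar towards the beak, z up; so the bar is pinched across y, from above.
- lid_beak (a point): tip of the lid's one pouring beak, an 18 mm wide, 10 mm tall block that juts from the lid's edge to 60 mm from the axis, in line with the bar.
- canister_mid (a point): centre (half-way up) of the loose sugar canister: same steel and a similar black lid with a bar, but narrower (84 mm), 156 mm tall, with no lip, handle or beak. Jug and canister may stand in either place. To be left alone.
- tumbler_a: glass tumbler, 70 mm wide, 95 mm tall, on the far side of the table. Loose; origin at the middle of its underside. To be left alone.
- tumbler_b: glass tumbler, 70 mm wide, 95 mm tall, on the robot's side of the table. Loose; origin at the middle of its underside. To be left alone.
- crispbread_holder: bamboo crispbread holder, about 170 x 100 x 105 mm. Loose; origin at the middle of its underside. To be left alone.
- butter_box: yellow plastic butter box, 126 x 91 x 58 mm. Loose; origin at the middle of its underside. To be left alone.
- butter_knife: bamboo-handled butter spreader, 190 mm long, lying on the table. Loose; origin at its underside on the table. To be left alone.

How it is judged (in metres and radians):
At the end, for the whole second after the job is handed in: The lid's beak points along the jug's pouring lip within 0.17 rad (10 degrees), screwed in and not a turn out, and the lid is at rest (value of joint lid between -0.17 and 0.17 rad and velocity of joint lid between -0.05 and 0.05 rad/s); the robot touches nothing.
It fails at once if the sugar canister is shifted by more than 20 mm or tipped (distance of canister_mid from where it was at the start of the episode above 0.02 m or angle between canister_mid's own z axis and vertical above 0.3 rad).
It fails at once if another thing on the table is shifted by more than 30 mm (distance of any of tumbler_a, tumbler_b, crispbread_holder, butter_box, butter_knife from where it was at the start of the episode above 0.03 m).
It also fails if it takes over 61 s, if anything falls off the work surface, if the arm or the gripper's body presses on something with over 40 N, if the wrist force passes 120 N, or if a joint passes its speed limit or range.

## Working session

There is one attempt and no reset: what is moved stays moved. The work goes in short steps, each a Python script; the robot and the scene stay as the last script left them, time stands still between calls to the robot, and variables do not carry over. Pictures are saved under pics/ and viewed, and the job is handed in when it is done.

```bash
mkdir -p pics; python3 - <<'E'
from plant import robot
import cv2
for n in ["top","side","wrist"]:
    c=robot.get_calibration(n); print(n,c)
    cv2.imwrite(f"pics/{n}0.png",robot.grab_frame(n))
o=robot.observe();print(o["time"],o["tool_pos"],o["tcp_rot"])
E
```

```text
top {'vertical_fov': 48.47047528535569, 'cx': 321.5872274729591, 'cy': 198.866717799435, 'rvec': array([ 2.13059434, -2.12952587,  0.172067  ]), 'tvec': array([0.0211429 , 0.56643059, 1.45613524])}
side {'vertical_fov': 46.822945949287025, 'cx': 320.22265410755057, 'cy': 199.27080599216364, 'rvec': array([ 2.33255936, -0.28768965,  0.10864773]), 'tvec': array([-0.54968804,  0.23223439,  1.40891963])}
wrist {'vertical_fov': 58.34045556951808, 'cx': 323.77033455743174, 'cy': 198.2675437740552, 'rvec': array([-2.31809098, -1.7488872 , -0.24809643]), 'tvec': array([-0.59979918, -0.03624013,  0.37922461])}
0.15 [0.16442189 0.57683093 0.30330755] [-1.79941993e+02 -1.36066317e-02  1.64085018e+02]
```

View pics/top0.png

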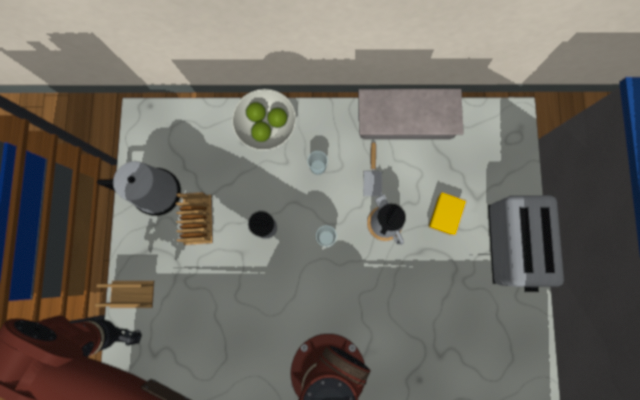

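View pics/side0.png

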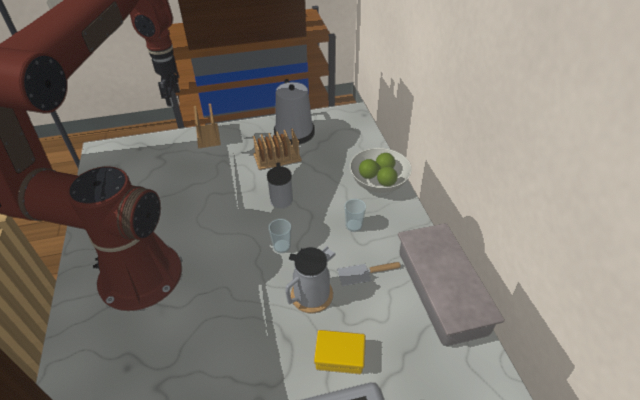

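View pics/wrist0.png

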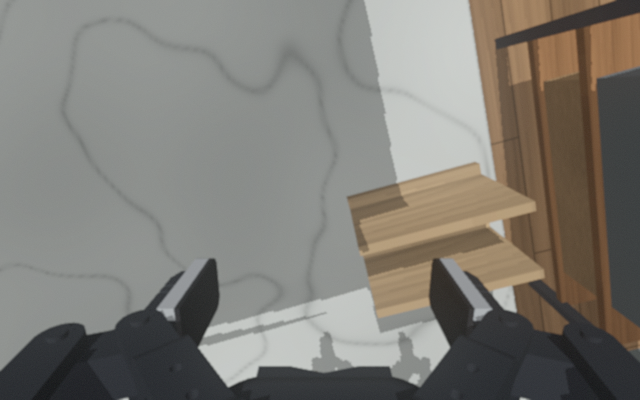

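The jug, with its bamboo dock, is at about top (388,220) and side (311,275). The canister is at top (262,224). I'll enlarge both views of the jug.

```bash
cat > h.py <<'E'
import numpy as np,cv2
def K(c,H=400):
    f=H/2/np.tan(np.radians(c["vertical_fov"])/2)
    return np.array([[f,0,c["cx"]],[0,f,c["cy"]],[0,0,1.]])
def ray(c,px,z):
    R=cv2.Rodrigues(np.array(c["rvec"]))[0];t=np.array(c["tvec"])
    C=-R.T@t; d=R.T@np.linalg.inv(K(c))@np.array([px[0],px[1],1.])
    return C+d*(z-C[2])/d[2]
def proj(c,P):
    return cv2.projectPoints(np.array(P,float).reshape(-1,3),np.array(c["rvec"]),np.array(c["tvec"]),K(c),None)[0].reshape(-1,2)
E
python3 - <<'E'
from plant import robot
from h import *
a=cv2.imread("pics/top0.png");b=cv2.imread("pics/side0.png")
A=cv2.resize(a[180:260,350:430],(560,560),interpolation=cv2.INTER_CUBIC)
B=cv2.resize(b[235:315,275:355],(560,560),interpolation=cv2.INTER_CUBIC)
cv2.imwrite("pics/topz.png",A);cv2.imwrite("pics/sidez.png",B)
t=robot.get_calibration("top");s=robot.get_calibration("side")
print(ray(t,(391,217),.166),ray(s,(311,262),.166),ray(s,(311,298),0), ray(t,(262,224),.166))
E
```

```text
[ 0.48945185 -0.19405972  0.166     ] [ 0.49189157 -0.20456555  0.166     ] [ 0.48757593 -0.20648807  0.        ] [0.46759675 0.20452941 0.166     ]
```

View pics/topz.png

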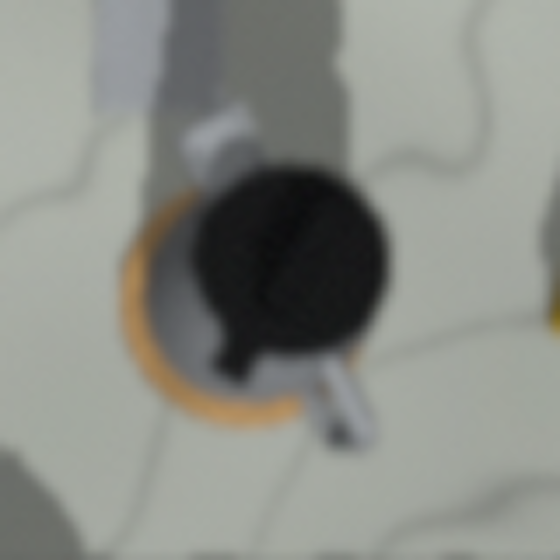

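View pics/sidez.png

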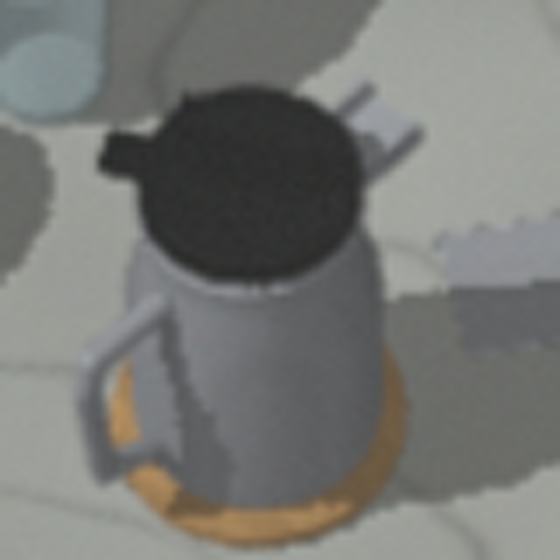

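Top zoom: the lip points up-left with its end at about (215,128), the beak points down-left with its tip at (232,375), and the handle ends at (345,440). Now I'll turn these into positions and check them against the given sizes.

```bash
python3 - <<'E'
from plant import robot
from h import *
t=robot.get_calibration("top");s=robot.get_calibration("side")
T=lambda u,v,z:ray(t,(350+u/7-.43,180+v/7-.43),z)
S=lambda u,v,z:ray(s,(275+u/7-.43,235+v/7-.43),z)
# lid outline circle
for nm,c,lip,beak in (("top",T(291,260,.168),T(215,128,.147),T(235,378,.165)),("side",S(250,180,.168),S(400,108,.147),S(103,155,.165))):
    print(nm,c)
    for n,p in(("lip",lip),("beak",beak)):
        d=(p-c)[:2];print(n,p,np.hypot(*d),np.degrees(np.arctan2(d[1],d[0])))
print("handle",T(345,440,.11))
o=robot.observe();q=o["q"]
# wrist camera in tool frame
w=robot.get_calibration("wrist");R=cv2.Rodrigues(w["rvec"])[0]
from scipy.spatial.transform import Rotation as Ro
Rt=Ro.from_euler("xyz",o["tcp_rot"],degrees=True).as_matrix()
print("cam in tool",Rt.T@(-R.T@w["tvec"]-o["tool_pos"]),"\n",(R@Rt).T)
for yaw in range(-180,180,30):
    k=robot.ik([.49,-.2,.33],[180,0,yaw]);print(yaw,None if k is None else np.round(k,0))
E
```

```text
top [ 0.49008778 -0.19421856  0.168     ]
lip [ 0.55277649 -0.16463716  0.147     ] 0.0693176340605046 25.261582563913347
beak [ 0.43826358 -0.16879323  0.165     ] 0.057725166052389885 153.86708851797135
side [ 0.49102882 -0.20002143  0.168     ]
lip [ 0.56008479 -0.16353311  0.147     ] 0.07810329452786308 27.851418680715845
beak [ 0.43927028 -0.17196732  0.165     ] 0.05887256899577029 151.54146257928153
handle [ 0.41503384 -0.2254048   0.11      ]
cam in tool [ 0.07102489  0.00053962 -0.07008904] 
 [[-5.52781762e-04 -9.59917512e-01 -2.80282117e-01]
 [ 9.99999805e-01 -4.49349372e-04 -4.33289589e-04]
 [ 2.89977670e-04 -2.80282302e-01  9.59917573e-01]]
-180 [-36.  -6.  -4.  92.   0. -36.]
-150 [-36.  -6.  -4.  92.   0. -66.]
-120 [-36.  -6.  -4.  92.   0. -96.]
-90 [ -36.   -6.   -4.   92.    0. -126.]
-60 [ -36.   -6.   -4.   92.    0. -156.]
-30 [-36.  -6.  -4.  92.   0. 174.]
0 [-36.  -6.  -4.  92.   0. 144.]
30 [-36.  -6.  -4.  92.   0. 114.]
60 [-36.  -6.  -4.  92.   0.  84.]
90 [-36.  -6.  -4.  92.   0.  54.]
120 [-36.  -6.  -4.  92.   0.  24.]
150 [-36.  -6.  -4.  92.   0.  -6.]
```

Both views agree: axis near (0.490,-0.197), lip bearing about 26°, beak about 153°, with radii close to 74 and 60 mm. The turn is about 127° clockwise. I'll take a closer look with the wrist camera.

```bash
python3 - <<'E'
from plant import robot
from h import *
o=robot.observe();p=o["tool_pos"]
robot.line_to([p[0],p[1],.40])
robot.move_pose([.49,-.197,.40],[180,0,90])
robot.pause(.3)
w=robot.get_calibration("wrist");im=robot.grab_frame("wrist")
np.savez("w1.npz",**w);cv2.imwrite("pics/w1.png",im);cv2.imwrite("pics/top1.png",robot.grab_frame("top"))
o=robot.observe();print(o["time"],o["tool_pos"],o["tcp_rot"],o["q"])
E
```

```text
4.2917 [ 0.4900426  -0.19690739  0.40001156] [1.79999871e+02 2.17343388e-03 9.00110492e+01] [-3.60956460e+01 -3.94905289e+00  5.66609857e+00  9.96137663e+01
 -1.67981516e-03  5.38933048e+01]
```

View pics/w1.png

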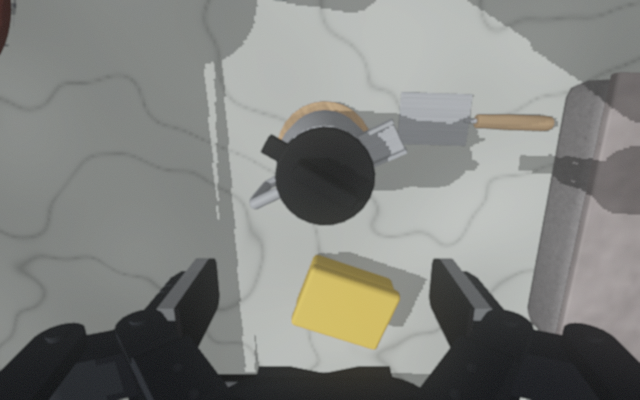

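The wrist view shows the black lid at (325,175), the beak at (270,147), the lip end at about (398,140), and the butter box clear below. Next I'll mask the black and fit it.

```bash
python3 - <<'E'
from h import *
w=dict(np.load("w1.npz"));im=cv2.imread("pics/w1.png")
m=((im.max(2)<60)*255).astype(np.uint8)
m[250:]=0
n,l,st,c=cv2.connectedComponentsWithStats(m);k=l[175,325];print(st[k])
M=(l==k).astype(np.uint8)*255
# opened disk vs. beak
D=cv2.morphologyEx(M,cv2.MORPH_OPEN,cv2.getStructuringElement(cv2.MORPH_ELLIPSE,(41,41)))
B=cv2.morphologyEx(cv2.subtract(M,D),cv2.MORPH_OPEN,np.ones((5,5)))
cd=max(cv2.findContours(D,0,2)[0],key=cv2.contourArea);print("ell",cv2.fitEllipse(cd))
cb=max(cv2.findContours(B,0,2)[0],key=cv2.contourArea);r=cv2.minAreaRect(cb);print("beak",r)
print(cv2.boundingRect(cb))
z=im[85:265,235:425]; z=np.clip(z.astype(float)*1,0,255)
g=np.clip((z/255)**.5*255,0,255).astype(np.uint8)
cv2.imwrite("pics/w1z.png",cv2.resize(g,(760,720)if 0 else (633,600),interpolation=cv2.INTER_CUBIC))
E
```

```text
[ 269  128  105   96 7375]
ell ((325.9351806640625, 175.4099884033203), (92.1563949584961, 95.55115509033203), 69.2860107421875)Traceback (most recent call last):
  File "<stdin>", line 11, in <module>
ValueError: max() iterable argument is empty
```

```bash
python3 - <<'E'
from h import *
w=dict(np.load("w1.npz"));im=cv2.imread("pics/w1.png")
z=im[85:265,235:425].astype(float)
g=((z/255)**.5*255).astype(np.uint8)
cv2.imwrite("pics/w1z.png",cv2.resize(g,(633,600),interpolation=cv2.INTER_CUBIC))
print(im.max(2)[135:160:3,258:292:3])
E
```

```text
[[186 187 185 184 112 118 180 190 181 146 147 149]
 [187 187 187 135  60  59  66 147 160 149 149 125]
 [186 186 176  68  62  63  62  57  68 129 127  60]
 [186 186 121  64  61  62  62  59  58  54  58  59]
 [186 175  67  63  62  61  60  58  62  57  57  59]
 [187 123  58  63  59  61  59  58  58  59  59  58]
 [187 162  84  58  60  58  59  60  60  59  57  57]
 [186 187 184 150  70  57  58  59  60  57  58  57]
 [184 187 186 188 178 130  62  60  58  56  58  55]]
```

View pics/w1z.png

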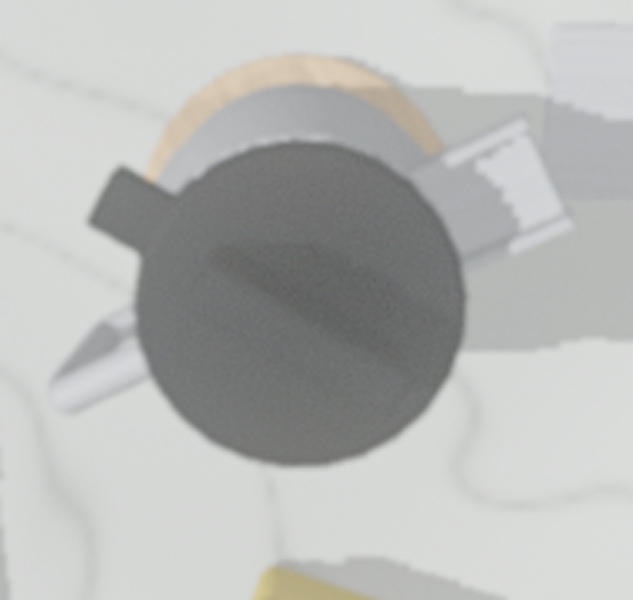

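Zoom: the beak-tip corners are (122,166) and (89,222), the lip-end corners are (524,121) and (574,226), and the disc is clean. Now the rays.

```bash
python3 - <<'E'
from h import *
w=dict(np.load("w1.npz"));im=cv2.imread("pics/w1.png")
m=((im.max(2)<95)*255).astype(np.uint8);m[250:]=0
n,l,st,c=cv2.connectedComponentsWithStats(m);M=(l==l[175,325]).astype(np.uint8)*255
D=cv2.morphologyEx(M,cv2.MORPH_OPEN,cv2.getStructuringElement(cv2.MORPH_ELLIPSE,(41,41)))
cd=max(cv2.findContours(D,0,1)[0],key=cv2.contourArea)[:,0]
X=np.array([ray(w,p,.168)[:2] for p in cd])
(cx,cy),r=cv2.minEnclosingCircle(X.astype(np.float32)*1000)
A=np.c_[2*X,np.ones(len(X))];s=np.linalg.lstsq(A,(X**2).sum(1),rcond=None)[0]
C=s[:2];print("centre",C,"r",np.sqrt(s[2]+C@C),cx,cy,r)
B=cv2.morphologyEx(cv2.subtract(M,D),cv2.MORPH_OPEN,np.ones((3,3),np.uint8))
cb=max(cv2.findContours(B,0,1)[0],key=cv2.contourArea);print("beakrect",cv2.minAreaRect(cb))
Z=lambda u,v,z:ray(w,(235+u/3.332-.35,85+v/3.333-.35),z)[:2]
for n,a,b,z in(("beak",(122,166),(89,222),.165),("lip",(524,121),(574,226),.148)):
    a=Z(*a,z);b=Z(*b,z);d=(a+b)/2-C
    print(n,(a+b)/2,"width",np.linalg.norm(a-b),"r",np.hypot(*d),"ang",np.degrees(np.arctan2(d[1],d[0])))
h=Z(62,402,.125)-C;print("handle",np.hypot(*h),np.degrees(np.arctan2(h[1],h[0])))
# lip side edges direction
a=Z(445,163,.150);b=Z(524,121,.150);print("lip edge1",np.degrees(np.arctan2(*(b-a)[::-1])))
a=Z(510,250,.150);b=Z(574,226,.150);print("lip edge2",np.degrees(np.arctan2(*(b-a)[::-1])))
E
```

```text
centre [ 0.49099247 -0.19455387] r 0.04267908947597378 490.54241943359375 -194.00607299804688 43.821678161621094
beakrect ((273.2515869140625, 146.9553985595703), (17.797338485717773, 19.952173233032227), 28.610462188720703)
beak [ 0.44141944 -0.16543491] width 0.016867681924076207 r 0.05749259336918872 ang 149.57022372031295
lip [ 0.55774072 -0.162337  ] width 0.03166376236367896 r 0.07411650368732313 ang 25.764853543072046
handle 0.0819597368199265 -151.56799881424627
lip edge1 28.19775112266114
lip edge2 21.133439976081096
```

Lid radius 43–44 mm and lip radius 74 mm both match. Centre is about (0.4908,-0.1943), lip bearing about 26°, beak about 150°. I'll grip the bar at yaw 151, turn to about 40°, and look.

```bash
python3 - <<'E'
from plant import robot
from h import *
x,y=.4908,-.1945
robot.move_pose([x,y,.32],[180,0,151])
print(robot.line_to([x,y,.247],vel=.06,guard=12))
o=robot.observe();print(o["tool_pos"],o["ft_force"])
robot.set_gripper(.0)
o=robot.observe();print(o["gripper_width"],o["ft_force"],o["torque"],o["time"])
z0=.247
for yaw in range(139,39,-12):
    robot.move_pose([x,y,z0-(151-yaw)/360*.006],[180,0,yaw])
    o=robot.observe();print(yaw,np.round(o["ft_force"],1),np.round(o["torque"],2),round(o["gripper_width"],4),round(o["time"],2))
cv2.imwrite("pics/top2.png",robot.grab_frame("top"));cv2.imwrite("pics/side2.png",robot.grab_frame("side"))
w=robot.get_calibration("wrist");np.savez("w2.npz",**w);cv2.imwrite("pics/w2.png",robot.grab_frame("wrist"))
print(robot.observe()["q"])
E
```

```text
False
[ 0.49096776 -0.1946385   0.24746935] [-0.17485799  0.64072285 -0.20434056]
0.013336134194187969 [-2.93303308 -3.80375774  2.70550714] [-0.87357281  0.81685895 -0.10866788] 7.3
139 [-4.  -3.3  2. ] [-0.91  0.67 -0.09] 0.0131 7.62
127 [-3.6 -5.2  3.4] [-0.94  0.55 -0.09] 0.0128 7.93
115 [-1.6 -5.2  2.1] [-1.01  0.37 -0.08] 0.013 8.25
103 [-1.4 -5.5  0.9] [-1.14  0.17 -0.13] 0.0126 8.57
91 [-0.1 -5.2  1.1] [-1.15 -0.02 -0.05] 0.0127 8.88
79 [ 1.2 -5.2  1.5] [-1.25 -0.24 -0.05] 0.0129 9.2
67 [ 0.8 -5.3 -0.2] [-1.29 -0.43 -0.1 ] 0.0129 9.52
55 [ 1.7 -6.3  0.5] [-1.47 -0.59 -0.1 ] 0.0129 9.83
43 [ 2.2 -6.6 -1.4] [-1.65 -0.69 -0.07] 0.0127 10.15
[-3.58526004e+01 -6.87533712e+00 -1.32514239e+01  8.34545651e+01
 -4.27508615e-02  1.00629366e+02]
```

View pics/w2.png

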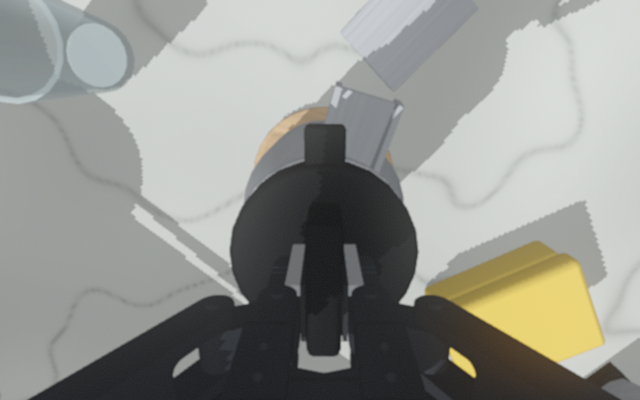

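```bash
python3 -c "
import cv2
b=cv2.imread('pics/side2.png');cv2.imwrite('pics/side2z.png',cv2.resize(b[215:315,265:375],(660,600),interpolation=cv2.INTER_CUBIC))"
```

```text
(no output)
```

View pics/side2z.png

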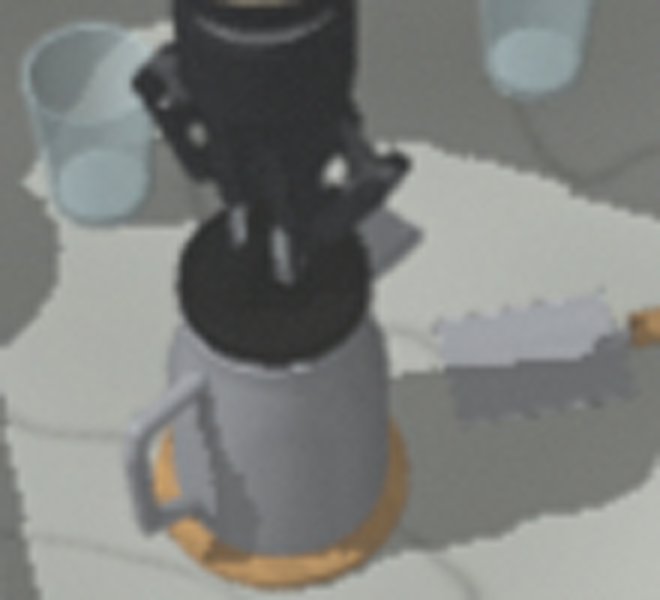

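The grip holds. The beak sits centred at (325,125), still short of the lip, whose end corners are (337,84) and (403,102). I'll recompute both bearings from this closer view.

```bash
python3 - <<'E'
from plant import robot
from h import *
w=dict(np.load("w2.npz"))
o=robot.observe();print(o["tool_pos"],o["tcp_rot"])
C=o["tool_pos"][:2]
for n,a,b,z in(("beak",(306,124),(344,124),.164),("lip",(337,84),(403,102),.148)):
    a,b=[ray(w,p,z)[:2] for p in(a,b)]; d=(a+b)/2-C
    print(n,np.linalg.norm(a-b),np.hypot(*d),np.degrees(np.arctan2(d[1],d[0])))
    e=b-a;print(" edge normal",np.degrees(np.arctan2(e[1],e[0]))+90)
E
```

```text
[ 0.49150421 -0.1954867   0.24566144] [1.79825672e+02 1.07800356e-02 4.35179537e+01]
beak 0.01581162137290128 0.05995789401012999 42.67584394964046
 edge normal 43.47888365850042
lip 0.030926814478726024 0.0753198519770041 27.116553293225202
 edge normal 28.956874768809364
```

Beak is at 43° and radius 60 mm. Lip is at about 27° and radius 75 mm. I'll turn to yaw 27 and check before letting go.

```bash
python3 - <<'E'
from plant import robot
from h import *
x,y=.4908,-.1945
for yaw in(35,27):
    robot.move_pose([x,y,.247-(151-yaw)/360*.006],[180,0,yaw])
robot.pause(.3)
w=robot.get_calibration("wrist");np.savez("w3.npz",**w);cv2.imwrite("pics/w3.png",robot.grab_frame("wrist"))
o=robot.observe();print(o["tool_pos"],o["tcp_rot"],o["ft_force"],o["torque"],o["time"])
E
```

```text
[ 0.49157983 -0.1956838   0.24539761] [ 1.79804793e+02 -3.58532898e-02  2.75076070e+01] [ 3.9517896  -8.47242418 -1.69627135] [-1.88428564 -0.71420138 -0.05937663] 11.1667
```

View pics/w3.png

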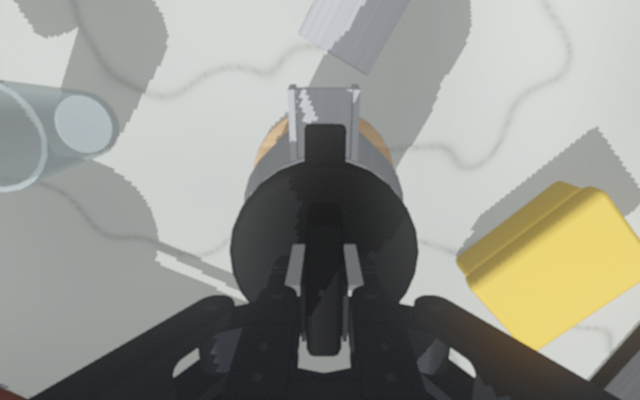

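The beak (centre column 325) is centred in the lip (columns 290–359, centre 324.5), so it is aligned. Now I'll let go, rise and look again.

```bash
python3 - <<'E'
from plant import robot
from h import *
robot.set_gripper(.05)
p=robot.observe()["tool_pos"]
robot.line_to([p[0],p[1],.33],vel=.06)
robot.line_to([p[0],p[1],.40],vel=.15)
robot.pause(.3)
w=robot.get_calibration("wrist");im=robot.grab_frame("wrist")
cv2.imwrite("pics/w4.png",im);cv2.imwrite("pics/side4.png",robot.grab_frame("side"))
np.savez("w4.npz",**w);print(robot.observe()["time"],robot.observe()["ft_force"])
z=im[60:260,220:430].astype(float)
cv2.imwrite("pics/w4z.png",cv2.resize(((z/255)**.5*255).astype(np.uint8),(630,600),interpolation=cv2.INTER_CUBIC))
E
```

```text
14.1917 [ 0.64822697 -0.53673517  0.52689517]
```

View pics/w4z.png

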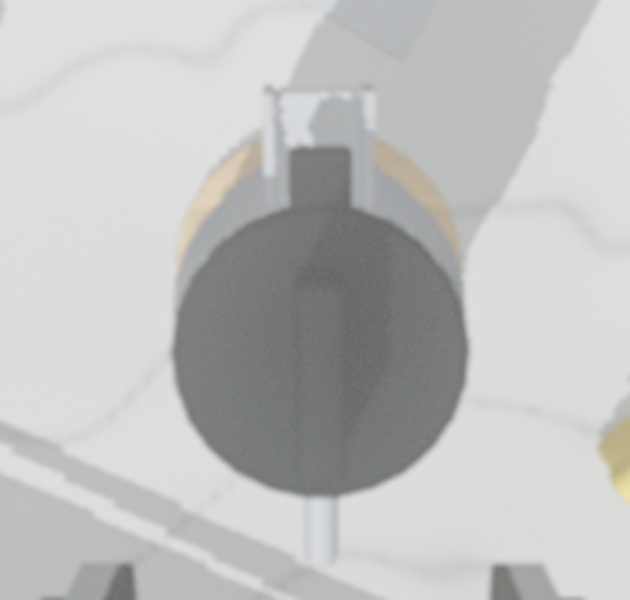

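View pics/side4.png

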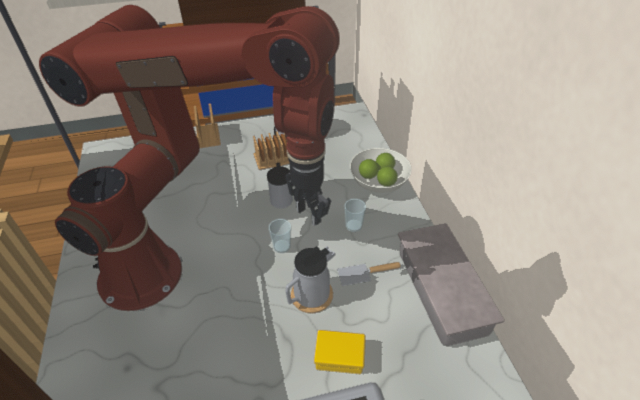

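After release the beak (centre 320), lip (centre about 320), bar and handle (320) are in line. The side view shows everything else where it started, and the gripper is clear.

```bash
python3 -c "
from plant import robot
robot.pause(.3);robot.job_done()"
```

```text
the job is handed in; nothing more can be done
```

The lid is screwed in and its beak points out over the pouring lip. I gripped the bar from above, turned it about 124° clockwise in one grasp, let go, rose clear and handed the job in. The clock read about 14.5 s at hand-in, against the 61 s limit.

**Alignment:** In the last wrist picture the beak, bar, lip and handle lie on one line, within about 1 pixel (roughly 1°) against the 10° allowed.

**Other objects:** In the side view the canister and the other objects looked unmoved; I judged this by eye and did not measure it. The force on the tool was about 1 N with the gripper clear.

**Disagreements:** My first lip bearings spread between 25° and 28°, and the first beak bearings between 150° and 154°. The close wrist view settled the lip at about 27°, and I used that for the final turn. A radius fit from the first wrist picture also came out slightly small (42.7 mm for the lid against 44 mm given).

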